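# Hang the drop-bottom hopper in the rinse tank's rail notch and dump the castings

### The arm

A 7-joint arm with a two-finger parallel gripper is mounted at the origin on a cart in front of the work surface, level with it; the furniture and walls round the work are solid. World frame = base frame: x ahead of the robot, y to its left, z up, the work surface at z = 0. Lengths are in m, angles in rad, forces in N, time in s.
With the tool pointing down it reaches from about 0.4 to 0.85 m from the base axis. Payload 10.4 kg.
Tool frame: the origin (TCP) lies at the very end of the fingers, on their centre line; the grasp point (between the pads) lies 19 mm behind it; z points along the fingers, y is the direction in which the jaws open and shut (so a half turn about z gives the same grasp; the last joint's range is limited). The gripper opens to 87 mm and grips with 3 to 60 N. Pads are 19 mm wide; open, the fingers measure 117 mm over their backs; the gripper's body (75 mm by 190 mm) begins 51 mm behind the grasp point.
Start: joints at [-1.319, 0.332, -0.065, 1.46, 0.022, 1.35, -0.088], TCP at [0.17, 0.602, 0.223] pointing down, gripper open.
Joint ranges: [-2.6, 2.6], [-0.5, 2.12], [-1.47, 1.34], [0.16, 2.42], [-1.27, 4.41], [0.06, 2.06], [-2.6, 2.6]. Speed limits (rad/s): [2.22, 2.22, 2.79, 2.79, 3.14, 3.14, 3.14].

### API

Orientations are given as a unit quaternion [x, y, z, w].
In Python, from bench import r gives the robot as it stands.
- The arm moves only by the tool move_arm, never from a script. Its argument "deltas" is a list of rows, each a list of 5 numbers: the gripper's target within -1 to 1 (fully open at 1, half-way at 0, shut at -1), then the shift along the tool's x, y, z as a fraction of full scale, then the turn about the tool's z as a fraction of full scale. A call has 1 to 12 rows; each row shifts and turns the commanded pose from where the row before left it, along the tool's axes as they then stand; what a row does not reach is not made up. Full scale, the value 1, is 2.5 cm for a shift and 90 degrees for a turn. A row lasts 1/12 s, in which the tool goes at most 41.7 mm and 7.16 degrees, less where a joint would pass 70% of its speed; a pose out of reach is approached as far as the arm can. A call with a number of a shift or a turn outside -1 to 1 is refused whole. A call with a gripper value outside its range is refused whole. The fingers move at their own pace and stop on an object; "squeeze" is the grip in N (left out, the last holds). Time passes only in rows, so rows that do not move let the fingers close. It gives the time, the measured TCP pose, the force and the opening at its end, in the units of the state.
- r.read_state(): the state, without advancing time (a new reading comes with each control period).
- r.camera(name): name is "side" or "top" or "wrist"; returns the picture (480x640x3 uint8, red, green, blue); there is no depth.
- r.camera_info(name): a dict with "K" (3x3 intrinsics, pixels), "k1" (the pictures are not rectified: a ray, as slopes to the right and down, at radius r is drawn at 1 + k1 r^2 times it, then the intrinsics apply), "R" (3x3) and "t" (3): a world point X has camera coordinates R X + t; the wrist camera has in their place "hand_eye" (4x4, takes a point from camera to tool coordinates, whose origin is the TCP and whose axes are the flange's). Camera axes: x right, y down, z forward; pixel columns grow to the right and rows downward; lengths in m; the calibration is good to about 2 mm. A picture is of the moment at which its call begins: read the wrist's pose just before it. camera_info takes no time and is no camera call.
- r.close_job(): hands the job in, once; it reports no verdict.
Trained networks look in the newest picture that a camera, given by its name, has taken for a name from the list of things; names that differ only in an ending like _2 or _b are one class to them, and where a whole thing is asked for, a point or a joint stands for the part that bears it (a point fixed in the world has none). Each returns a list of dicts, best first, with "confidence" (0 to 1); they miss things now and then, are a little off and sometimes report something else, mostly with a low value. They report only what shows in the picture. A call takes as long as a camera call. They do not tell look-alikes from the thing itself.
- r.boxes_of(camera, label): "position" ([x, y, z] in m, in the coordinates of the camera as it stood for that picture, good to about 4 mm: the middle of the surface that is visible of it).
- r.tip_of(camera, label): "position" ([x, y, z] in m, in the coordinates of the camera as it stood for that picture, good to about 4 mm: a listed point, or the origin of a listed thing).
The state is a dict: "time": time; "joint_positions": joint angles; "joint_vel": joint speeds; "joint_torque": joint torques, N m; "ee_pos": TCP position; "eef_rot": TCP orientation; "ft_force": force on the tool from outside, world axes, zero at the start; "torque": the same for the moment, N m; "width": finger opening in m.
Only numpy, scipy, OpenCV 4.12 (cv2) and the standard library are available. Lean on these libraries where they do the work, as an engineer would, in place of code of your own. Each camera call takes 0.05 s, during which the arm holds its last target.

### The job

Hang the little drop-bottom hopper inside the rinse tank by its own hook, over the hanger rail on the tank's near wall, so that the hook sits right down in the rail's one notch; let go of it there with its floor still shut. Then press its latch pad so the floor swings open and the three castings drop into the tank, and leave the hopper hanging in the notch. Don't disturb the things standing around.

Things in the scene. Friction and masses are not known exactly. Their poses are not given: they have to be found in the camera images.
- tank: Fixed open steel rinse tank on the worktop, outside 200 (its x) by 260 (its y) by 125 mm high, walls and bottom 4 mm. Origin: centre of its underside; z up. Its -x wall is the near wall, facing the robot give or take its yaw; a dark hanger rail is clipped over that wall (see near_rim, rail_top).
- near_rim (a point): Point on the tank, (-98, 0, 125) mm in its frame: middle of the near wall's rim. The rail, 194 mm long and 8 mm thick, straddles the wall, centred on its thickness. It has one notch, in its middle, but is clipped on anywhere, so the notch's centre lies from -30 to +30 mm along the tank's y from this point: not measured, to be seen or felt. The bare rim past the rail's ends is not the place.
- rail_top (a point): Point at (-98, 0, 149) mm in the tank's frame, the height of the rail's upper edge. The notch is 44 mm wide, its bottom at z = 137 mm, each side with a 5 mm wide step 5 mm below the edge. Hung beside the notch the hopper stays on this edge, slides if pushed sideways with 1 to 4 N, drops 12 mm when the hook is over the notch and can then be pushed no further.
- hopper: Loose drop-bottom steel hopper, 0.3 to 0.5 kg with load, standing on the worktop. Box 64 (its x) by 80 (its y) by 60 mm high, open on top. Origin: centre of its underside; z up. Hook on its -x side, black grip bar across the mouth, dark latch pad on the +x side. Hung in place it is parallel to the tank, its +x pointing into the tank and some 0.13 rad lower than level (it leans on the wall).
- hopper_ear (a point): Point at (-30, -42, 80) mm in the hopper's frame: outer edge of one of two upright ears that rise from the ends of the hook-side wall to z = 90 mm (the other at y = +42 mm). Ears are 4 mm thick (x), 14 mm wide (y). The place to push the hopper sideways along the rail.
- hopper_hook (a point): Point on the hopper, (-38.5, 0, 56) mm in its frame: middle of the underside of the hook's bridge, which rests on the rail. Hook 40 mm wide (y), slot 13 mm wide (x = -45 to -32 mm), outer leg 4 mm thick reaching down to about z = 23 mm, foot flared outward. About 137 mm above the worktop when in the notch, 149 mm on the rail's upper edge.
- grip_bar (a point): Point on the hopper: centre of the black grip bar, at (-8, 0, 97) mm in the hopper's frame; bar 10 mm thick (x), 76 mm long (y), 14 mm high (z), free 20 mm below at its middle. Nearly above the centre of gravity.
- latch_pad (a point): Point on the hopper at (15, 0, 72.5) mm in its frame: where to press, the top (at rest) of the round 8 mm bead, 24 mm long along y, at the free end of the latch's dark thumb pad (x = 10 to 39 mm). Pressing it straight down about 5 mm, some 4 to 6 N, releases the floor; its stop is about 8 mm down, at 7 N.
- hopper_latch (a joint): Latch angle, rad: 0 at rest (holds the floor shut), floor is released beyond about 0.22, stop at 0.35; springs back.
- hopper_floor (a joint): Hopper's hinged floor, rad: 0 shut, 1.25 hanging fully open; hinged along the hook side, swings down by its own weight once released and does not close again.
- casting0: One of three like small steel castings lying in the hopper: a turned piece 20 mm high and 18 mm across with a waist (sprue), 15 g. Origin: centre of its foot.
- casting1: One of three like small steel castings lying in the hopper: a turned piece 20 mm high and 18 mm across with a waist (sprue), 15 g. Origin: centre of its foot.
- casting2: One of three like small steel castings lying in the hopper: a turned piece 20 mm high and 18 mm across with a waist (sprue), 15 g. Origin: centre of its foot.
- cast_lower: Bystander: yellow plaster jaw cast, 53 x 71 x 27 mm, left of the work. Origin: centre of underside.
- measure_cup: Bystander: clear measuring cup, 65 mm wide, 88 mm high, right of the work. Origin: centre of underside.
- casting_ring: Bystander: plain steel casting ring, 55 mm wide and high, at the back of the worktop. Origin: centre of underside.
Not all that is in view belongs to the job. What is shaped like the hopper but blue, red or yellow is not meant.

How it is judged:
By the outcome, as a careful person would: the job done as asked, in the order asked, and still so for the second after the job is handed in, with the robot touching nothing.
It also fails if it takes over 58 s, if anything falls off the work surface, if the arm or the gripper's body presses on something with over 40 N, if the wrist force passes 120 N, or if a joint passes its speed limit or range.

## Working session

There is one attempt and no reset: what is moved stays moved. The work goes in short steps, Python scripts to look and compute and a tool call to move; the robot and the scene stay as the last step left them, time stands still between calls to the robot, and variables do not carry over. Pictures are saved under pics/ and viewed, and the job is handed in when it is done.

Besides the shell and the picture viewer there is one more tool, called in YAML: its name, and indented under it one key for each argument. move_arm: Moves the arm, as the interface text tells. Shift numbers are shares of 2.5 cm and turn numbers shares of 90 degrees, none past 1 either way. Its arguments: {"type":"object","properties":{"deltas":{"type":"array","items":{"type":"array","items":{"type":"number"}}},"squeeze":{"type":"number"}},"required":["deltas"]}

```bash
ls; mkdir -p pics
python3 - <<'E'
from bench import r
import cv2
s=r.read_state()
for k,v in s.items(): print(k,v)
for c in ["side","top","wrist"]:
    im=r.camera(c); cv2.imwrite(f"pics/{c}0.png",im[:,:,::-1])
    print(c,r.camera_info(c))
    for l in ["hopper","grip_bar","near_rim","tank"]:
        try: print(c,l,[(x["confidence"],x["position"]) for x in r.tip_of(c,l)])
        except Exception as e: print(c,l,e)
print(r.read_state()["time"])
E
```

```text
pics
time 0.0
joint_positions [-1.31863384  0.33284464 -0.06469981  1.46091171  0.02160951  1.34988908
 -0.08853909]
joint_vel [ 0.00016676 -0.00054097 -0.00021051  0.00016341 -0.00040901 -0.00097169
  0.0037131 ]
joint_torque [-6.72593706e-05 -6.23226213e+01  2.48511345e-02 -3.89904785e+01
 -6.12260518e-02  3.94575647e-02  1.31805168e-04]
ee_pos [0.16948156 0.60119793 0.22178508]
eef_rot [ 1.36957799e-01  9.90576651e-01 -6.76046337e-04 -5.73422457e-05]
ft_force [ 0.07184444 -0.65735708 -1.47339929]
torque [ 0.06873887 -0.01126024 -0.00406732]
width 0.08721064170892132
side {'K': array([[463.65054457,   0.        , 321.10593742],
       [  0.        , 463.65054457, 238.4440452 ],
       [  0.        ,   0.        ,   1.        ]]), 'k1': -0.0859675174750766, 'R': array([[ 0.91874334, -0.39424669,  0.02191377],
       [-0.20507346, -0.5238527 , -0.82675463],
       [ 0.33742487,  0.75508138, -0.56213572]]), 't': array([-0.50432786,  0.23094224,  1.22561716])}
side hopper [(0.79, [0.0925, 0.2044, 1.285]), (0.73, [0.0508, 0.2814, 1.1723]), (0.66, [0.2397, 0.2235, 1.263])]
side grip_bar 
[... 967 characters left out ...]
m [(0.6, [-0.2361, 0.1394, 1.2616])]
top tank [(0.92, [-0.2288, 0.065, 1.4018])]
wrist {'K': array([[359.91240524,   0.        , 323.93382924],
       [  0.        , 359.91240524, 241.26259627],
       [  0.        ,   0.        ,   1.        ]]), 'k1': -0.07478782114728509, 'hand_eye': array([[ 1.67922623e-04, -9.62056298e-01, -2.72850970e-01,
         7.53292726e-02],
       [ 9.99999957e-01,  2.27154336e-04, -1.85495561e-04,
         5.78483228e-04],
       [ 2.40436453e-04, -2.72850927e-01,  9.62056294e-01,
        -1.62906420e-01],
       [ 0.00000000e+00,  0.00000000e+00,  0.00000000e+00,
         1.00000000e+00]])}
wrist hopper []
wrist grip_bar []
wrist near_rim []
wrist tank []
0.75
```

View pics/side0.png

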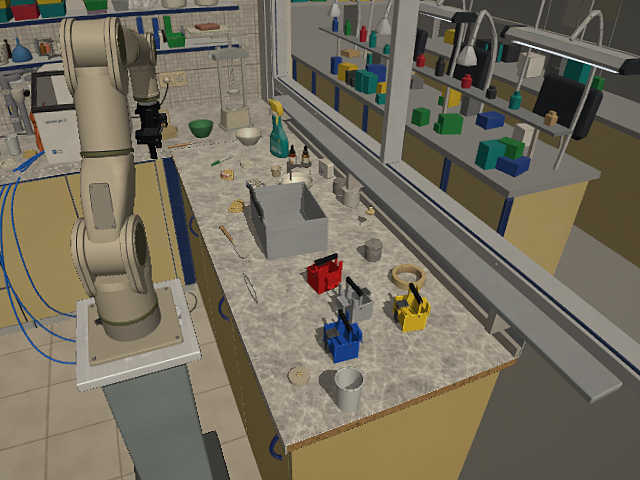

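View pics/top0.png

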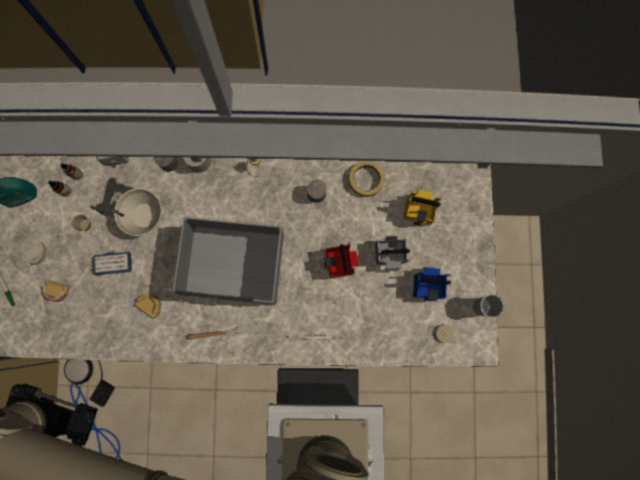

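```bash
cat > h.py <<'E'
from bench import r
import numpy as np, cv2
from scipy.spatial.transform import Rotation as Ro
def cam(c,st=None):
    i=r.camera_info(c)
    if c!="wrist": return i["K"],i["k1"],i["R"],i["t"]
    H=np.eye(4); H[:3,:3]=Ro.from_quat(st["eef_rot"]).as_matrix(); H[:3,3]=st["ee_pos"]
    M=np.linalg.inv(H@i["hand_eye"]); return i["K"],i["k1"],M[:3,:3],M[:3,3]
def proj(C,X):
    K,k1,R,t=C; p=np.atleast_2d(X)@R.T+t; s=p[:,:2]/p[:,2:]; s=s*(1+k1*(s**2).sum(1,keepdims=True))
    return s*K[0,0]+K[:2,2]
def toworld(C,p): return C[2].T@(np.array(p)-C[3])
def ray(C,uv):
    K,k1,R,t=C
    s=cv2.undistortPoints(np.array([[uv]],float),K,np.array([k1,0,0,0,0.]))[0,0]
    return -R.T@t, R.T@np.array([s[0],s[1],1])
def onz(C,uv,z):
    o,d=ray(C,uv); return o+d*(z-o[2])/d[2]
def place(P,xyz,yaw): return np.atleast_2d(P)@Ro.from_euler('z',yaw).as_matrix().T+np.array(xyz)
E
python3 - <<'E'
from h import *
for c in ["side","top"]:
    im=r.camera(c)
    C=cam(c)
    for l in ["hopper","grip_bar","latch_pad","hopper_hook","tank","near_rim","rail_top","cast_lower","casting_ring","measure_cup"]:
        for x in r.tip_of(c,l): print(c,l,x["confidence"],toworld(C,x["position"]).round(3),proj(C,toworld(C,x["position"])).round(0)[0])
t=cv2.imread("pics/top0.png"); cv2.imwrite("pics/tz.png",cv2.resize(t[190:310,310:470],(800,600),interpolation=cv2.INTER_CUBIC))
t=cv2.imread("pics/top0.png"); cv2.imwrite("pics/tk.png",cv2.resize(t[205:315,160:300],(763,600),interpolation=cv2.INTER_CUBIC))
t=cv2.imread("pics/side0.png"); cv2.imwrite("pics/sz.png",cv2.resize(t[170:350,230:430],(666,600),interpolation=cv2.INTER_CUBIC))
E
```

```text
side hopper 0.98 [ 0.478 -0.287  0.   ] [340. 350.]
side hopper 0.9 [ 0.695 -0.259  0.002] [407. 319.]
side hopper 0.84 [ 0.539 -0.029 -0.002] [322. 284.]
side hopper 0.79 [ 0.574 -0.178  0.003] [355. 312.]
side grip_bar 0.86 [ 0.546 -0.041  0.1  ] [327. 259.]
side grip_bar 0.78 [ 0.703 -0.257  0.098] [414. 292.]
side grip_bar 0.76 [ 0.486 -0.284  0.096] [344. 321.]
side grip_bar 0.6 [ 0.567 -0.176  0.098] [354. 286.]
side latch_pad 0.78 [ 0.542 -0.014  0.068] [321. 262.]
side latch_pad 0.64 [ 0.589 -0.173  0.077] [361. 289.]
side latch_pad 0.62 [ 0.686 -0.259  0.074] [408. 301.]
side latch_pad 0.56 [ 0.463 -0.282  0.073] [335. 330.]
side latch_pad 0.18 [ 0.567 -0.175  0.103] [354. 284.]
side hopper_hook 0.87 [ 0.55  -0.07   0.055] [332. 276.]
side hopper_hook 0.72 [ 0.535 -0.179  0.056] [343. 302.]
side hopper_hook 0.68 [ 0.512 -0.29   0.058] [354. 331.]
side hopper_hook 0.56 [ 0.731 -0.265  0.056] [423. 303.]
side hopper_hook 0.27 [ 0.567 -0.172  0.1  ] [354. 284.]
side tank 0.64 [0.534 0.266 0.002] [287. 233.]
side near_rim 0.82 [0.436 0.271 0.124] [257. 207.]
side near_rim 0.25 [
[... 776 characters left out ...]
61.]
top latch_pad 0.75 [ 0.587 -0.171  0.071] [391. 245.]
top latch_pad 0.75 [ 0.684 -0.258  0.074] [423. 211.]
top latch_pad 0.71 [ 0.47  -0.283  0.074] [433. 289.]
top hopper_hook 0.92 [ 0.538 -0.174  0.052] [392. 264.]
top hopper_hook 0.7 [ 0.517 -0.289  0.054] [433. 272.]
top hopper_hook 0.67 [ 0.556 -0.072  0.054] [354. 257.]
top hopper_hook 0.66 [ 0.736 -0.267  0.057] [424. 194.]
top tank 0.86 [0.536 0.261 0.002] [235. 264.]
top near_rim 0.85 [0.438 0.273 0.125] [222. 297.]
top rail_top 0.71 [0.438 0.274 0.151] [220. 296.]
top cast_lower 0.91 [0.42  0.496 0.002] [150. 304.]
top casting_ring 0.67 [ 0.743  0.033 -0.   ] [317. 195.]
top measure_cup 0.95 [ 0.426 -0.439  0.   ] [481. 307.]
```

View pics/tz.png

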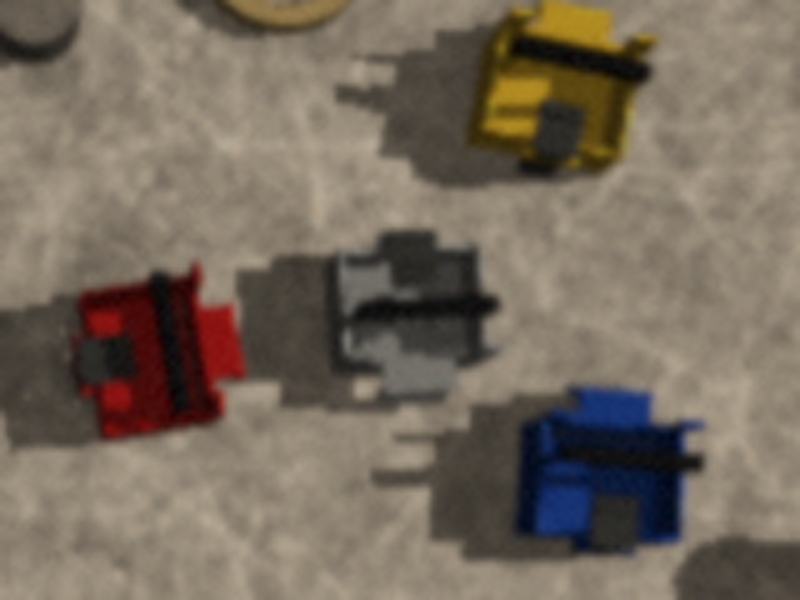

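View pics/tk.png

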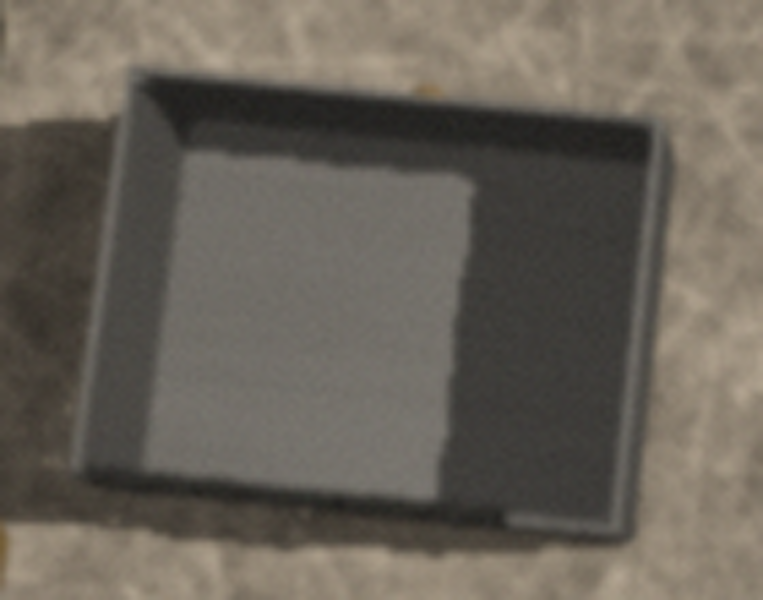

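View pics/sz.png

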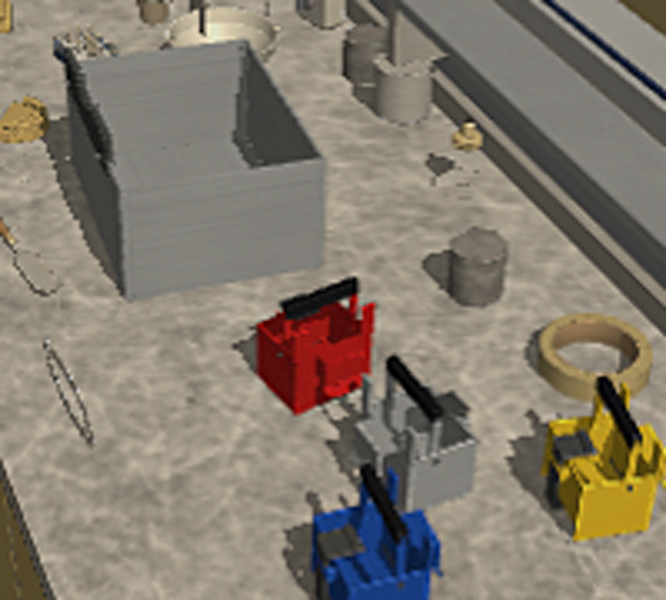

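move_arm:
  deltas:
    - [0.2, -0.5, 0, -0.8, 0.079]
    - [0.2, -0.5, 0, -0.8, 0.079]
    - [0.2, -1, 0, 0, 0.079]
    - [0.2, -1, 0, 0, 0.079]
    - [0.2, -1, 0.3, 0, 0.079]
    - [0.2, -1, 0.3, 0, 0.079]
    - [0.2, -1, 0.5, 0, 0.079]
    - [0.2, -1, 0.5, 0, 0.079]
    - [0.2, -1, 0.5, 0, 0.079]
    - [0.2, -1, 0.5, 0, 0.079]

```text
time: 2.68
ee_pos: [0.3622, 0.4632, 0.2624]
eef_rot: [0.69, 0.724, 0.0, 0.0]
ft_force: [0.3, -0.5, 0.3]
width: 0.0523
```

Run:
```python
from h import *
from scipy.optimize import least_squares
C=cam("top")
px=np.array([[130,70],[665,120],[75,477]])/np.array([763/140,600/110])+[160,205]
P=np.array([[100,130,125],[100,-130,125],[-100,130,125]])/1000
f=lambda q:(proj(C,place(P,[q[0],q[1],0],q[2]))-px).ravel()
s=least_squares(f,[.535,.265,-.08]);print(s.x,f(s.x).round(1))
q=s.x
# rail right end in image (508,515) in tk
e=np.array([508,520])/np.array([763/140,600/110])+[160,205]
w=onz(C,e,.137); print("rail end in tank",place(w-[q[0],q[1],0],[0,0,0],-q[2]))
S=r.read_state();print(S["ee_pos"],Ro.from_quat(S["eef_rot"]).as_matrix().round(3),S["joint_positions"])
```

```text
[ 0.53289107  0.26090585 -0.08030876] [ 0.  -0.7  0.4 -0.2 -0.5  0.9]
rail end in tank [[-0.09749195 -0.077223    0.137     ]]
[0.36219602 0.46315791 0.26239425] [[-0.049  0.999  0.   ]
 [ 0.999  0.049  0.   ]
 [-0.     0.    -1.   ]] [-1.16061892  0.22904559  0.21064374  1.51481194 -0.04807473  1.40274681
 -0.89859378]
```

move_arm:
  deltas:
    - [0.2, -0.96, 0.24, -0.14, 0]
    - [0.2, -0.96, 0.24, -0.14, 0]
    - [0.2, -0.96, 0.24, -0.14, 0]
    - [0.2, -0.96, 0.24, -0.14, 0]
    - [0.2, -0.96, 0.24, -0.14, 0]
    - [0.2, -0.96, 0.24, -0.14, 0]
    - [0.2, -0.96, 0.24, -0.14, 0]
    - [0.2, -0.96, 0.24, -0.14, 0]
    - [0.2, -0.96, 0.24, -0.14, 0]
    - [0.2, -0.96, 0.24, -0.14, 0]
    - [0.2, -0.96, 0.24, -0.14, 0]
    - [0.2, 0, 0, 0, 0]

```text
time: 3.68
ee_pos: [0.4435, 0.1992, 0.3023]
eef_rot: [0.69, 0.724, 0.001, 0.001]
ft_force: [-0.2, -0.3, 0.5]
width: 0.052
```

Run:
```python
from h import *
S=r.read_state();im=r.camera("wrist");print(S["ee_pos"],S["eef_rot"])
C=cam("wrist",S)
for l in ["near_rim","rail_top"]:
    for x in r.tip_of("wrist",l): print(l,x["confidence"],toworld(C,x["position"]).round(4))
cv2.imwrite("pics/w1raw.png",im[:,:,::-1])
import pickle;pickle.dump(C,open("w1.pkl","wb"))
```

```text
[0.44348889 0.19921253 0.30229164] [6.89754789e-01 7.24042360e-01 8.55339643e-04 5.09755191e-04]
near_rim 0.9 [0.4379 0.2726 0.1241]
rail_top 0.93 [0.4385 0.2749 0.1485]
```

View pics/w1raw.png

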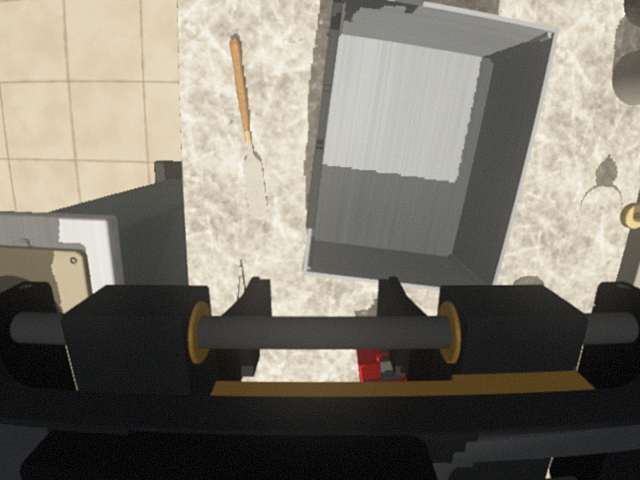

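Run:
```python
import cv2
t=cv2.imread("pics/w1raw.png"); a=cv2.resize(t[0:150,280:400],None,fx=5,fy=5,interpolation=cv2.INTER_CUBIC)[:750]
cv2.imwrite("pics/w1a.png",cv2.convertScaleAbs(cv2.resize(t[0:150,270:470],(800,600),interpolation=cv2.INTER_CUBIC),alpha=1.5))
cv2.imwrite("pics/w1b.png",cv2.convertScaleAbs(cv2.resize(t[140:290,270:470],(800,600),interpolation=cv2.INTER_CUBIC),alpha=1.5))
```

```text
(no output)
```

View pics/w1a.png

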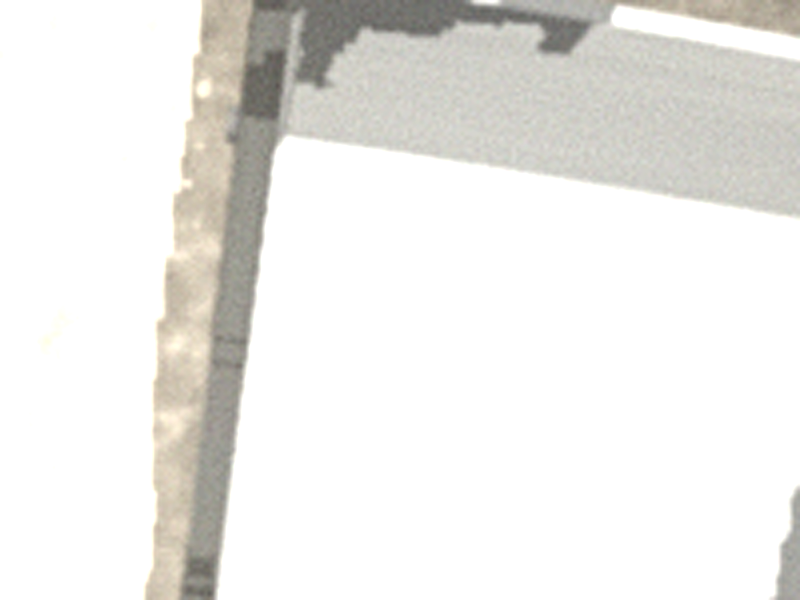

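View pics/w1b.png

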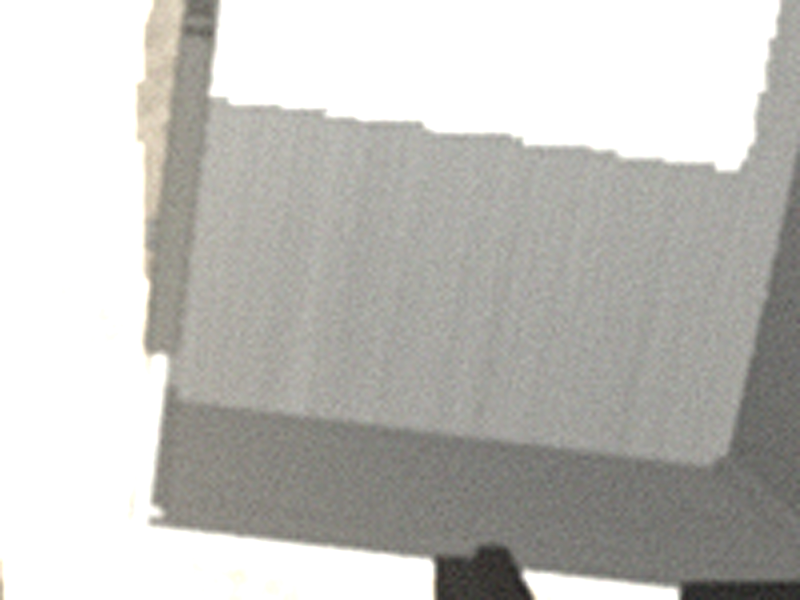

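Run:
```python
from h import *
import pickle
C=pickle.load(open("w1.pkl","rb"))
q=[.5329,.2609,-.0803]
for n,(u,v),z in [("edge+",(230,340),.149),("step+",(229,365),.144),("edge+b",(229,365),.137),("lo560",(200,560),.149),("lo560",(200,560),.137),("lo575",(198,577),.144),("lo575",(198,577),.149),("lo592",(197,592),.149)]:
    uv=(270+u/4,v/4); w=onz(C,uv,z); t=place(w-[q[0],q[1],0],[0,0,0],-q[2])[0]; print(n,w.round(4),(t*1000).round(1))
uv=(270+157/4,140+352/4);w=onz(C,uv,.149);print("end",w.round(4),(place(w-[q[0],q[1],0],[0,0,0],-q[2])[0]*1000).round(1))
for n,uv,z,tr in [("corner near -y",(270+152/4,140+522/4),.125,(-100,-130)),("far -y",(552,32),.125,None),("rail outer left",(270+205/4,400/4),.149,None),("rail inner",(270+232/4,400/4),.149,None)]:
    w=onz(C,uv,z);print(n,w.round(4),(place(w-[q[0],q[1],0],[0,0,0],-q[2])[0]*1000).round(1),tr)
```

```text
edge+ [0.4405 0.3188 0.149 ] [-96.7  50.3 149. ]
step+ [0.4406 0.3145 0.144 ] [-96.3  46.1 144. ]
edge+b [0.4407 0.3154 0.137 ] [-96.3  46.9 137. ]
lo560 [0.4364 0.2743 0.149 ] [-97.2   5.6 149. ]
lo560 [0.4363 0.2743 0.137 ] [-97.3   5.6 137. ]
lo575 [0.4361 0.2707 0.144 ] [-97.3   2.  144. ]
lo575 [0.4362 0.2707 0.149 ] [-97.2   2.  149. ]
lo592 [0.4361 0.2676 0.149 ] [-97.   -1.1 149. ]
end [0.4303 0.1969 0.149 ] [-97.2 -72.1 149. ]
corner near -y [0.43  0.147 0.125] [ -93.4 -121.8  125. ] (-100, -130)
far -y [0.6386 0.3821 0.125 ] [ 95.7 129.3 125. ] None
rail outer left [0.436  0.3067 0.149 ] [-100.3   37.9  149. ] None
rail inner [0.4416 0.307  0.149 ] [-94.7  38.6 149. ] None
```

```bash
cat > ov.py <<'E'
from h import *
import pickle,sys
def ov(imf,C,q,out,crop,sc,yc=20):
    t=cv2.imread(imf); x0,y0,x1,y1=crop; t=cv2.resize(t[y0:y1,x0:x1],None,fx=sc,fy=sc,interpolation=cv2.INTER_CUBIC)
    def dl(P,col,cl=True):
        P=np.array(P)/1000.; n=len(P); 
        D=np.concatenate([P[i]+(P[(i+1)%n]-P[i])*np.linspace(0,1,20)[:,None] for i in range(n if cl else n-1)])
        p=((proj(C,place(D,[q[0],q[1],0],q[2]))+.5-[x0,y0])*sc-.5).round().astype(int)
        cv2.polylines(t,[p.reshape(-1,1,2)],False,col,1)
    for X,Y in[(100,130),(96,126)]: dl([(X,Y,125),(X,-Y,125),(-X,-Y,125),(-X,Y,125)],(0,0,255))
    dl([(96,126,4),(96,-126,4),(-96,-126,4),(-96,126,4)],(0,255,0))
    dl([(-102,yc-97,149),(-94,yc-97,149),(-94,yc+97,149),(-102,yc+97,149)],(255,0,0))
    for s in(22,27,-22,-27): dl([(-102,yc+s,149 if abs(s)>22 else 137),(-94,yc+s,149 if abs(s)>22 else 137)],(0,255,255),False)
    cv2.imwrite(out,t)
E
python3 - <<'E'
from ov import *
C=pickle.load(open("w1.pkl","rb"))
ov("pics/w1raw.png",C,[.5329,.2609,-.0803],"pics/o1.png",(280,0,640,300),2,25)
E
```

```text
(no output)
```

View pics/o1.png

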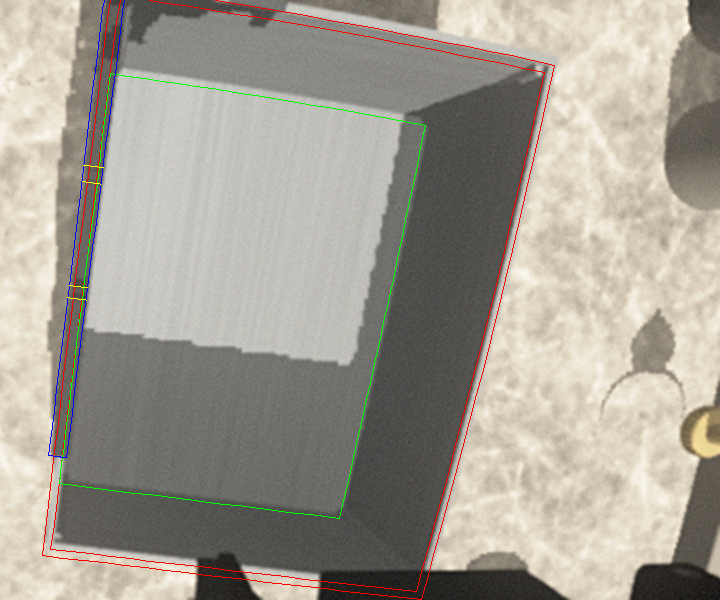

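Run:
```python
from ov import *
from scipy.optimize import least_squares
C=pickle.load(open("w1.pkl","rb"))
px=np.array([[51,543],[556,61],[424,115],[342,512]])/2+[280,0]
P=np.array([[-100,-130,125],[100,130,125],[96,126,4],[96,-126,4]])/1000
f=lambda q:(proj(C,place(P,[q[0],q[1],0],q[2]))-px).ravel()
s=least_squares(f,[.535,.265,-.08]);print(s.x,f(s.x).round(1))
ov("pics/w1raw.png",C,s.x,"pics/o2.png",(280,0,640,300),2,20)
q=s.x
for uv,z in [((270+230/4,340/4),.149),((270+229/4,365/4),.144),((270+200/4,560/4),.137),((270+198/4,577/4),.144),((270+197/4,592/4),.149),((270+157/4,140+352/4),.149)]:
    print((place(onz(C,uv,z)-[q[0],q[1],0],[0,0,0],-q[2])[0]*1000).round(1))
```

```text
[ 0.53490957  0.26467668 -0.0784583 ] [-2.6  2.6  1.  -2.7  2.   1.2  0.2  0.1]
[-98.3  46.6 149. ]
[-97.9  42.3 144. ]
[-99.    1.9 137. ]
[-99.   -1.8 144. ]
[-98.8  -4.8 149. ]
[-99.  -75.8 149. ]
```

View pics/o2.png

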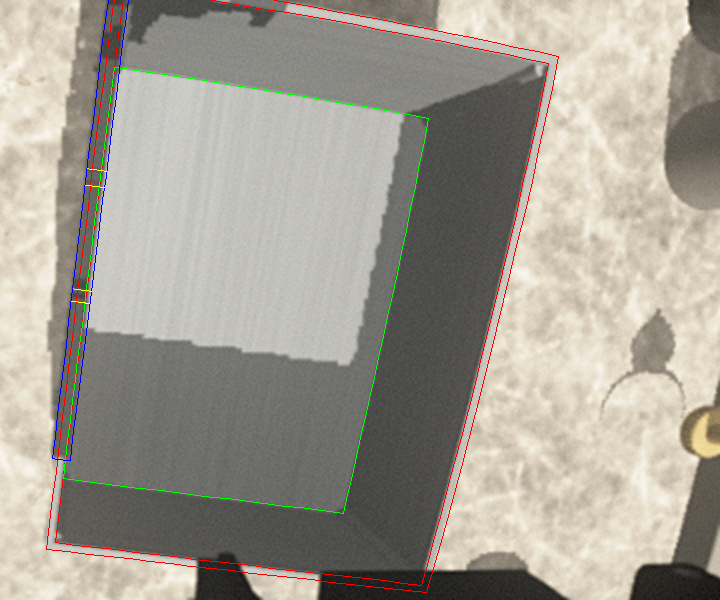

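move_arm:
  deltas:
    - [0, -0.975, 0.243, 0.1, 0]
    - [0, -0.975, 0.243, 0.1, 0]
    - [0, -0.975, 0.243, 0.1, 0]
    - [0, -0.975, 0.243, 0.1, 0]
    - [0, -0.975, 0.243, 0.1, 0]
    - [0, -0.975, 0.243, 0.1, 0]
    - [0, -0.975, 0.243, 0.1, 0]
    - [0, -0.975, 0.243, 0.1, 0]
    - [0, -0.975, 0.243, 0.1, 0]
    - [0, -0.975, 0.243, 0.1, 0]
    - [0, -0.975, 0.243, 0.1, 0]
    - [0, -0.975, 0.243, 0.1, 0]

```text
time: 4.83
ee_pos: [0.5309, -0.0834, 0.2706]
eef_rot: [0.686, 0.727, 0.0, -0.0]
ft_force: [0.7, -0.4, -0.2]
width: 0.0438
```

move_arm:
  deltas:
    - [-0.3, -0.975, 0.243, 0.1, 0]
    - [-0.3, -0.975, 0.243, 0.1, 0]
    - [-0.3, -0.975, 0.243, 0.1, 0]
    - [-0.3, -0.975, 0.243, 0.1, 0]
    - [-0.3, -0.9, 0.243, 0.1, 0]
    - [-0.3, 0, 0, 0, 0]
    - [-0.3, 0, 0, 0, 0]

```text
time: 5.42
ee_pos: [0.5675, -0.202, 0.2575]
eef_rot: [0.688, 0.726, -0.001, -0.0]
ft_force: [0.0, 0.9, -0.5]
width: 0.0306
```

Run:
```python
from h import *
import pickle
S=r.read_state();im=r.camera("wrist");print(S["time"],S["ee_pos"],S["eef_rot"],S["width"],S["joint_positions"])
C=cam("wrist",S)
for l in ["hopper","grip_bar","hopper_hook","latch_pad","hopper_ear"]:
    for x in r.tip_of("wrist",l): print(l,x["confidence"],toworld(C,x["position"]).round(4))
cv2.imwrite("pics/w2raw.png",im[:,:,::-1])
pickle.dump(C,open("w2.pkl","wb"))
```

```text
5.4167 [ 0.56749091 -0.20201055  0.25754238] [ 6.87570869e-01  7.26116742e-01 -7.50168450e-04 -4.63264366e-04] 0.03056651089679235 [-0.35725454  0.3252985   0.79562371  1.50581549 -0.23227813  1.40976079
  0.50418991]
hopper 0.86 [ 0.547  -0.0299  0.0028]
hopper 0.79 [ 6.969e-01 -2.604e-01 -1.000e-04]
hopper 0.67 [ 0.4828 -0.2836  0.0007]
hopper 0.61 [ 0.5762 -0.1782  0.0028]
grip_bar 0.95 [ 0.7028 -0.2593  0.0991]
grip_bar 0.88 [ 0.5698 -0.1743  0.1018]
grip_bar 0.88 [ 0.5432 -0.0343  0.1007]
grip_bar 0.81 [ 0.4887 -0.2836  0.0991]
hopper_hook 0.75 [ 0.7323 -0.2669  0.0565]
hopper_hook 0.66 [ 0.5165 -0.2855  0.0531]
hopper_hook 0.58 [ 0.5472 -0.0682  0.0546]
hopper_hook 0.57 [ 0.5353 -0.1775  0.0589]
latch_pad 0.89 [ 0.5877 -0.1714  0.0752]
latch_pad 0.87 [ 0.6842 -0.2591  0.0714]
latch_pad 0.77 [ 0.4647 -0.2845  0.0737]
latch_pad 0.7 [ 0.5395 -0.0148  0.0749]
latch_pad 0.69 [ 0.5704 -0.1745  0.1008]
hopper_ear 0.84 [ 0.5122 -0.2462  0.0785]
hopper_ear 0.64 [ 0.5873 -0.0525  0.0797]
hopper_ear 0.56 [ 0.7318 -0.2233  0.081 ]
```

View pics/w2raw.png

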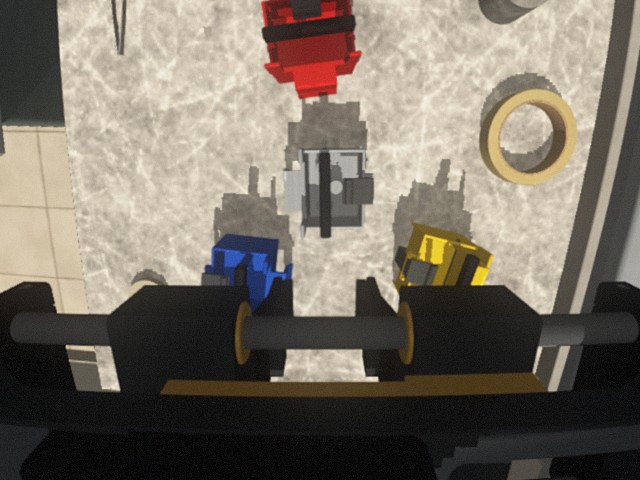

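```bash
cat > hv.py <<'E'
from ov import *
def hv(imf,C,q,out,crop,sc,R=None):
    t=cv2.imread(imf); x0,y0,x1,y1=crop; t=cv2.resize(t[y0:y1,x0:x1],None,fx=sc,fy=sc,interpolation=cv2.INTER_CUBIC)
    cv2.imwrite(out.replace(".png","_n.png"),t)
    def dl(P,col,cl=True):
        P=np.array(P)/1000.; n=len(P)
        D=np.concatenate([P[i]+(P[(i+1)%n]-P[i])*np.linspace(0,1,20)[:,None] for i in range(n if cl else n-1)])
        p=((proj(C,place(D,[q[0],q[1],q[3] if len(q)>3 else 0],q[2]))+.5-[x0,y0])*sc-.5).round().astype(int)
        cv2.polylines(t,[p.reshape(-1,1,2)],False,col,1)
    dl([(-32,-40,60),(32,-40,60),(32,40,60),(-32,40,60)],(0,0,255))
    dl([(-32,-40,0),(32,-40,0),(32,40,0),(-32,40,0)],(0,255,0))
    dl([(-13,-38,104),(-3,-38,104),(-3,38,104),(-13,38,104)],(255,0,0))
    dl([(-49,-20,60),(-32,-20,60),(-32,20,60),(-49,20,60)],(0,255,255))
    dl([(11,-12,72),(19,-12,72),(19,12,72),(11,12,72)],(255,0,255))
    for s in(-1,1): dl([(-32,s*42,90),(-28,s*42,90),(-28,s*28,90),(-32,s*28,90)],(255,255,0))
    cv2.imwrite(out,t)
E
python3 - <<'E'
from hv import *
C=pickle.load(open("w2.pkl","rb"))
hv("pics/w2raw.png",C,[.577,-.175,.04],"pics/h1.png",(265,125,405,255),5)
E
```

```text
(no output)
```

View pics/h1.png

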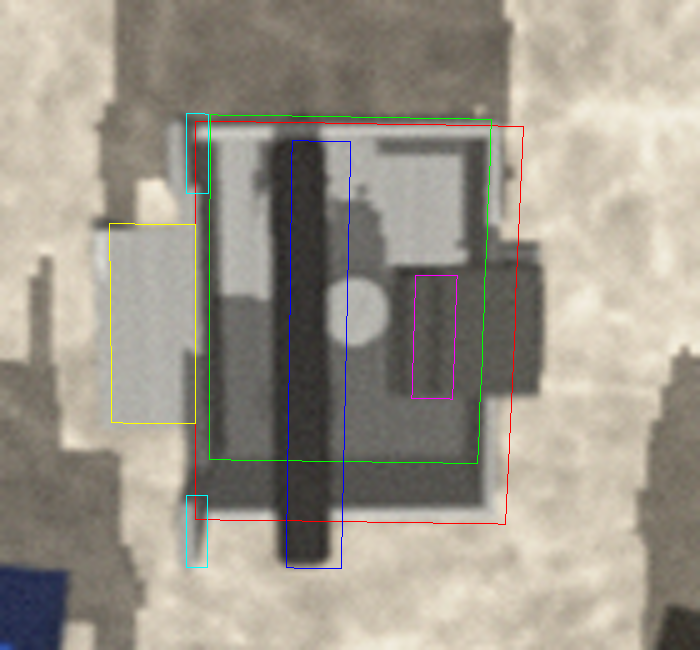

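View pics/h1_n.png

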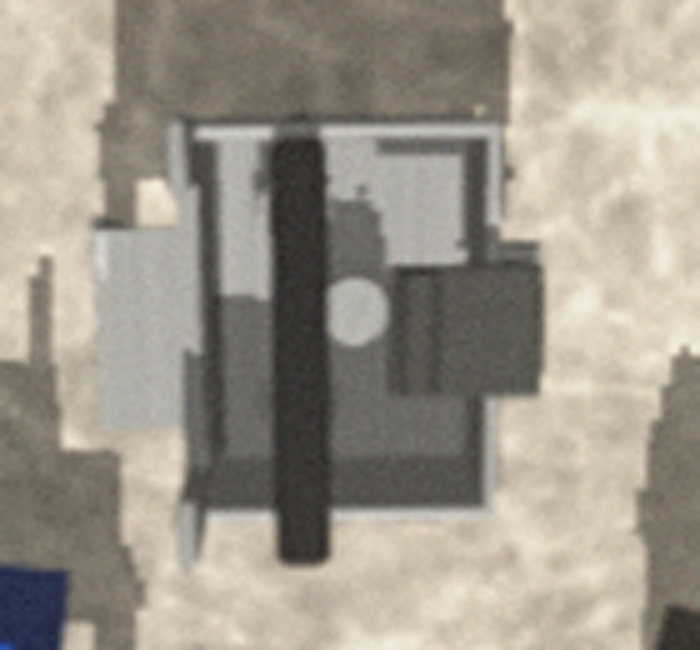

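Run:
```python
from hv import *
from scipy.optimize import least_squares
C=pickle.load(open("w2.pkl","rb"))
px=np.array([[274,136],[326,136],[330,562],[278,562],[503,122],[496,517],[93,230],[98,428]])/5+[265,125]
P=np.array([[-13,38,104],[-3,38,104],[-3,-38,104],[-13,-38,104],[32,40,60],[32,-40,60],[-49,20,60],[-49,-20,60]])/1000
f=lambda q:(proj(C,place(P,[q[0],q[1],0],q[2]))-px).ravel()
s=least_squares(f,[.577,-.175,.02]);print(s.x,f(s.x).round(1))
hv("pics/w2raw.png",C,s.x,"pics/h2.png",(265,125,405,255),5)
print("bar",place([-.008,0,.097],[s.x[0],s.x[1],0],s.x[2]))
```

```text
[ 0.57458071 -0.17482032  0.06571881] [-0.8  0.5  0.5  0.3  0.2  0.6 -0.4  0.7  0.1 -0.8  0.1 -0.1 -0.1 -0.8
  0.4 -0.6]
bar [[ 0.56659798 -0.1753457   0.097     ]]
```

View pics/h2.png

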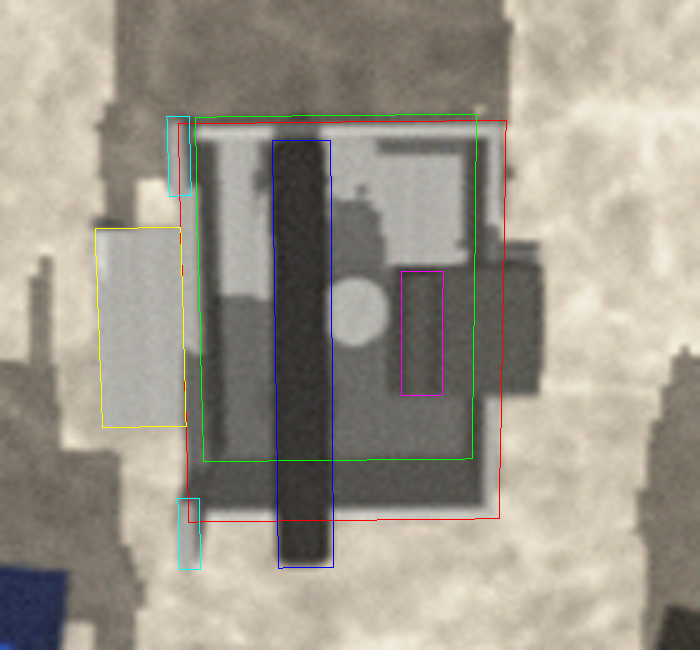

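move_arm:
  deltas:
    - [-0.3, 0.53, 0.01, 0, -0.007]
    - [-0.3, 0.53, 0.01, 0.5, 0]
    - [-0.3, 0, 0, 1, 0]
    - [-0.3, 0, 0, 1, 0]
    - [-0.3, 0, 0, 1, 0]
    - [-0.3, 0, 0, 1, 0]
    - [-0.3, 0, 0, 0.5, 0]
    - [-0.3, 0, 0, 0, 0]
    - [-0.3, 0, 0, 0, 0]

```text
time: 6.47
ee_pos: [0.5663, -0.175, 0.134]
eef_rot: [0.683, 0.73, -0.0, -0.0]
ft_force: [0.3, -0.4, 0.3]
width: 0.0302
```

Run:
```python
from hv import *
S=r.read_state();im=r.camera("wrist");print(S["time"],S["ee_pos"],S["eef_rot"],S["width"])
C=cam("wrist",S)
cv2.imwrite("pics/w3raw.png",im[:,:,::-1])
hv("pics/w3raw.png",C,[.5746,-.1748,.066],"pics/h3.png",(160,100,500,340),2)
```

```text
6.4667 [ 0.56633553 -0.174953    0.13403741] [ 6.83082808e-01  7.30340925e-01 -6.67841296e-06 -1.01106170e-04] 0.03017374971507928
```

View pics/h3.png

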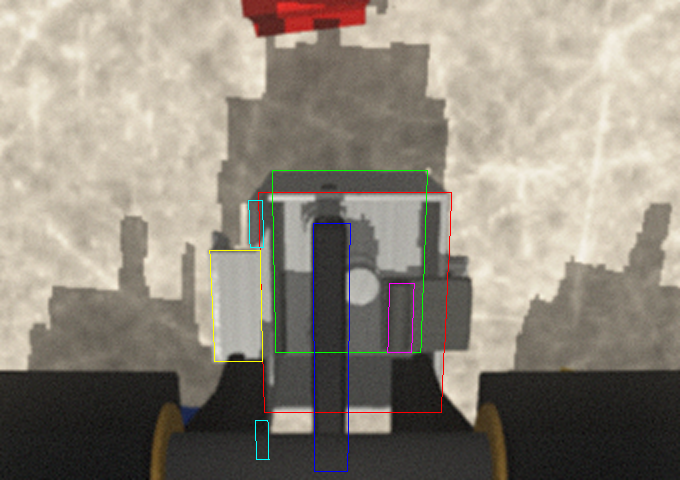

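move_arm:
  deltas:
    - [-0.3, 0, 0, 0.7, 0]
    - [-0.3, 0, 0, 0.6, 0]
    - [-0.3, 0, 0, 0.4, 0]
    - [-0.3, 0, 0, 0.34, 0]
    - [-0.3, 0, 0, 0, 0]
    - [-1, 0, 0, 0, 0]
    - [-1, 0, 0, 0, 0]
    - [-1, 0, 0, 0, 0]
    - [-1, 0, 0, 0, 0]
    - [-1, 0, 0, 0, 0]
    - [-1, 0, 0, 0, 0]
  squeeze: 40

```text
time: 7.43
ee_pos: [0.5665, -0.1757, 0.0831]
eef_rot: [0.683, 0.73, 0.0, 0.0]
ft_force: [-0.2, 0.1, 3.0]
width: 0.0094
```

move_arm:
  deltas:
    - [-1, 0, 0, -0.1, 0]
    - [-1, 0, 0, -0.2, 0]
    - [-1, 0, 0, -0.4, 0]
    - [-1, 0, 0, -0.7, 0]
    - [-1, 0, 0, -0.9, 0]
    - [-1, 0, 0, -1, 0]
    - [-1, 0, 0, -1, 0]
    - [-1, 0, 0, -1, 0]
    - [-1, 0, 0, -1, 0]
    - [-1, 0, 0, -0.9, 0]
    - [-1, 0, 0, -0.5, 0]
    - [-1, 0, 0, -0.3, 0]

```text
time: 8.43
ee_pos: [0.5664, -0.1759, 0.2845]
eef_rot: [0.683, 0.73, 0.001, 0.001]
ft_force: [0.3, 0.2, -4.9]
width: 0.0097
```

Run:
```python
from hv import *
S=r.read_state();im=r.camera("wrist");print(S["time"],S["ee_pos"],S["eef_rot"],S["width"],S["ft_force"],S["torque"])
C=cam("wrist",S)
cv2.imwrite("pics/w4raw.png",im[:,:,::-1])
M=Ro.from_quat(S["eef_rot"]).as_matrix(); yaw=np.arctan2(M[1,1],M[0,1]); print("tool y az",yaw)
q=[*(S["ee_pos"][:2]+np.array([.008*np.cos(.066),.0005])),.066,S["ee_pos"][2]-.083]
print(q)
hv("pics/w4raw.png",C,q,"pics/h4.png",(160,100,500,340),2)
```

```text
8.4333 [ 0.56642994 -0.17589222  0.28446616] [6.83453987e-01 7.29992845e-01 6.98165259e-04 7.79000097e-04] 0.009722286535350651 [ 0.33151618  0.20195715 -4.90545261] [-0.10184345  0.02835995 -0.03033711]
tool y az 0.06582799483860219
[np.float64(0.5744125197724282), np.float64(-0.17539222368476504), 0.066, np.float64(0.20146615916828087)]
```

View pics/h4.png

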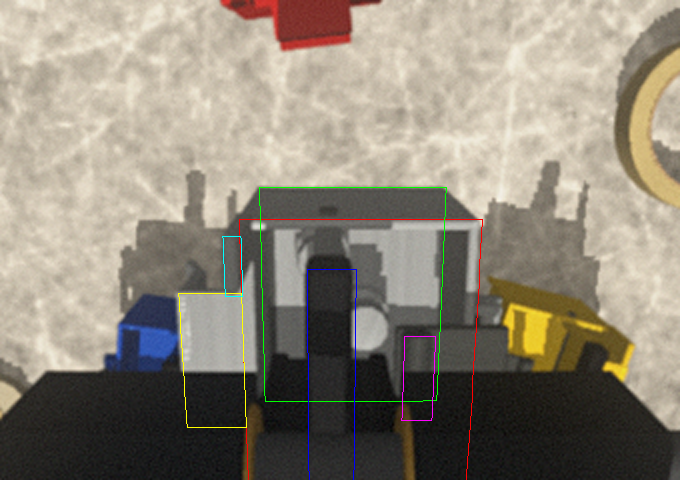

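move_arm:
  deltas:
    - [-1, 0.4, -0.06, 0, 0]
    - [-1, 0.7, -0.1, 0, 0]
    - [-1, 1, -0.14, 0, 0]
    - [-1, 1, -0.14, 0, 0]
    - [-1, 1, -0.14, 0, 0]
    - [-1, 1, -0.14, 0, 0]
    - [-1, 1, -0.14, 0, 0]
    - [-1, 1, -0.14, 0, 0]
    - [-1, 1, -0.14, 0, 0]
    - [-1, 1, -0.14, 0, 0]
    - [-1, 1, -0.14, 0, 0]
    - [-1, 1, -0.14, 0, 0]

```text
time: 9.48
ee_pos: [0.5073, 0.1004, 0.2809]
eef_rot: [0.683, 0.73, -0.001, -0.001]
ft_force: [0.3, 0.3, -4.6]
width: 0.0098
```

move_arm:
  deltas:
    - [-1, 1, -0.14, 0.1, 0]
    - [-1, 1, -0.14, 0.1, 0]
    - [-1, 1, -0.14, 0.1, 0]
    - [-1, 1, -0.14, 0.1, 0]
    - [-1, 1, -0.14, 0.1, 0]
    - [-1, 1, -0.14, 0.1, 0]
    - [-1, 0.8, -0.11, 0.1, 0]
    - [-1, 0.6, -0.08, 0.1, 0]
    - [-1, 0.36, -0.05, 0, 0]
    - [-1, 0, 0, 0, 0.046]
    - [-1, 0, 0, 0, 0.046]
    - [-1, 0, 0, 0, 0]

```text
time: 10.48
ee_pos: [0.4691, 0.2898, 0.262]
eef_rot: [0.736, 0.677, -0.001, 0.0]
ft_force: [0.2, -0.2, -3.8]
width: 0.0094
```

Run:
```python
from hv import *
S=r.read_state();im=r.camera("wrist");print(S["time"],S["ee_pos"],S["eef_rot"],S["width"],S["ft_force"],S["torque"],S["joint_positions"])
C=cam("wrist",S); pickle.dump(C,open("w5.pkl","wb"))
M=Ro.from_quat(S["eef_rot"]).as_matrix(); print("tool y az",np.arctan2(M[1,1],M[0,1]))
cv2.imwrite("pics/w5raw.png",im[:,:,::-1])
im=r.camera("side");cv2.imwrite("pics/s5.png",im[:,:,::-1])
ov("pics/w5raw.png",C,[.5349,.2647,-.0785],"pics/o5.png",(100,0,500,320),2,21)
cv2.imwrite("pics/s5z.png",cv2.resize(im[120:280,200:360,::-1],(600,600),interpolation=cv2.INTER_CUBIC))
```

```text
10.4833 [0.46912071 0.2898293  0.26196843] [ 7.35723712e-01  6.77281506e-01 -5.73443280e-04  2.30210475e-04] 0.009448978319906659 [ 0.2007661  -0.24459397 -3.78396985] [-0.1387795  -0.06345537  0.00485703] [-1.04010837  0.14959447  0.45398775  1.62019011 -0.06587325  1.38822194
 -0.66115908]
tool y az -0.08267357077700493
```

View pics/o5.png

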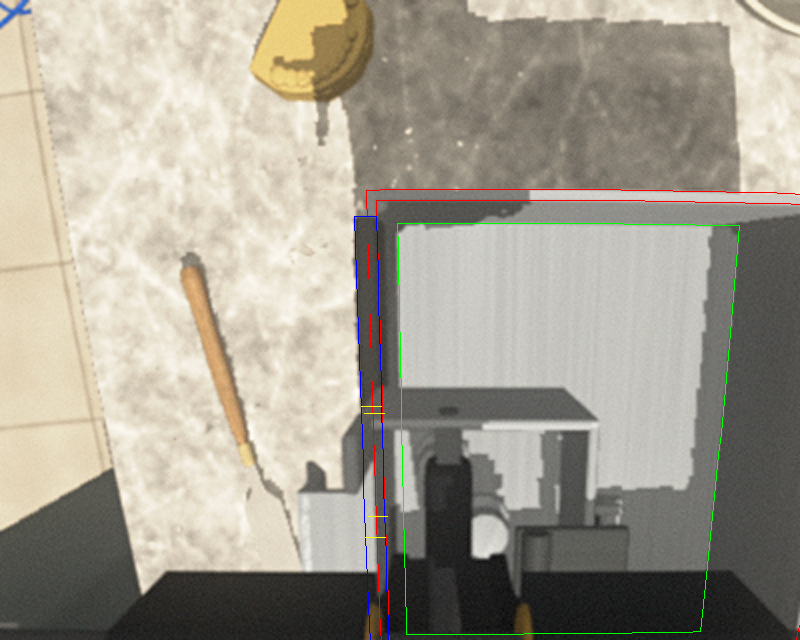

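View pics/s5z.png

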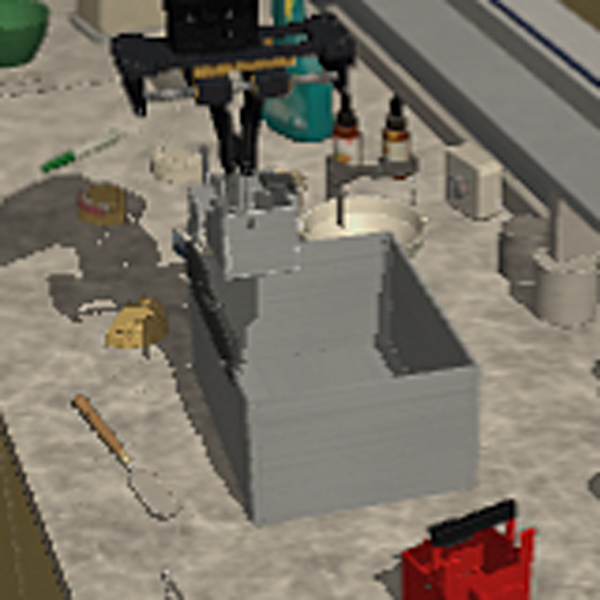

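Run:
```python
from hv import *
C=pickle.load(open("w5.pkl","rb"))
q=[.5349,.2647,-.0785]
ov("pics/w5raw.png",C,q,"pics/o5b.png",(260,80,340,220),5,21)
a=cv2.imread("pics/o5b.png"); t=cv2.imread("pics/w5raw.png")
b=cv2.resize(t[80:220,260:340],None,fx=5,fy=5,interpolation=cv2.INTER_CUBIC)
o=np.hstack([a,b]); o=cv2.convertScaleAbs(o,alpha=1.6); cv2.imwrite("pics/o5c.png",o[:600])
```

```text
(no output)
```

View pics/o5c.png

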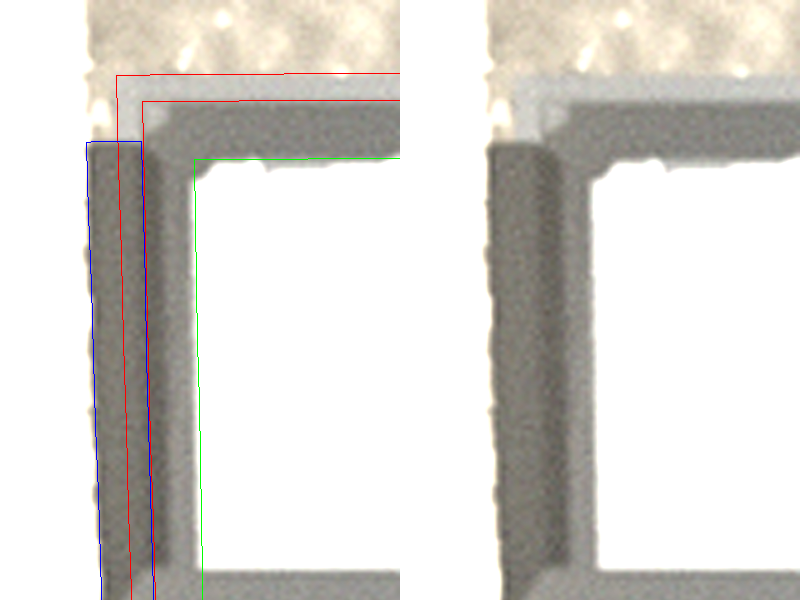

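move_arm:
  deltas:
    - [-1, 0.02, 0, 0.3, -0.003]
    - [-1, 0, 0, 0.6, 0]
    - [-1, 0, 0, 0.8, 0]
    - [-1, 0, 0, 0.7, 0]
    - [-1, 0, 0, 0.5, 0]
    - [-1, 0, 0, 0.3, 0]
    - [-1, 0, 0, 0, 0]
    - [-1, 0, 0, 0, 0]

```text
time: 11.25
ee_pos: [0.4693, 0.2909, 0.1826]
eef_rot: [0.733, 0.681, -0.0, 0.0]
ft_force: [-0.2, 1.0, -4.3]
width: 0.0099
```

Run:
```python
from hv import *
S=r.read_state();print(S["time"],S["ee_pos"],S["ft_force"],S["torque"])
im=r.camera("wrist");cv2.imwrite("pics/w6.png",im[120:300,180:420,::-1].repeat(3,0).repeat(3,1))
im=r.camera("side")
cv2.imwrite("pics/s6z.png",cv2.resize(im[150:270,220:340,::-1],(600,600),interpolation=cv2.INTER_CUBIC))
```

```text
11.25 [0.46927129 0.29090191 0.18259749] [-0.23461354  1.03564256 -4.34037627] [-0.10117446 -0.04386797  0.00069722]
```

View pics/w6.png

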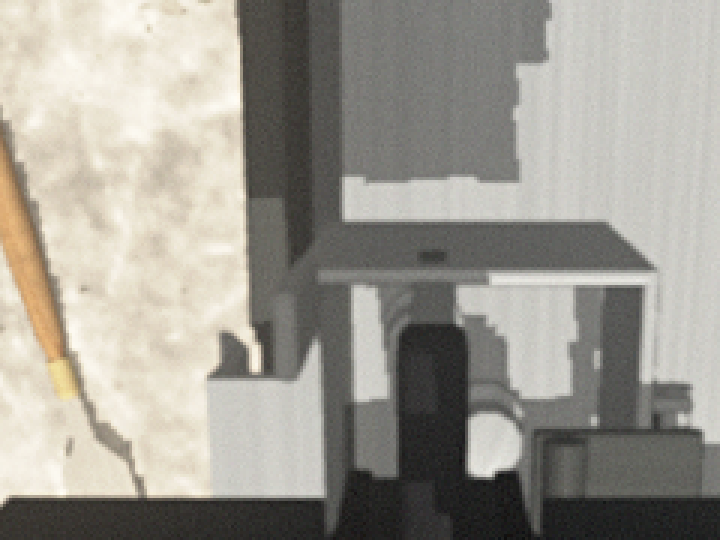

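View pics/s6z.png

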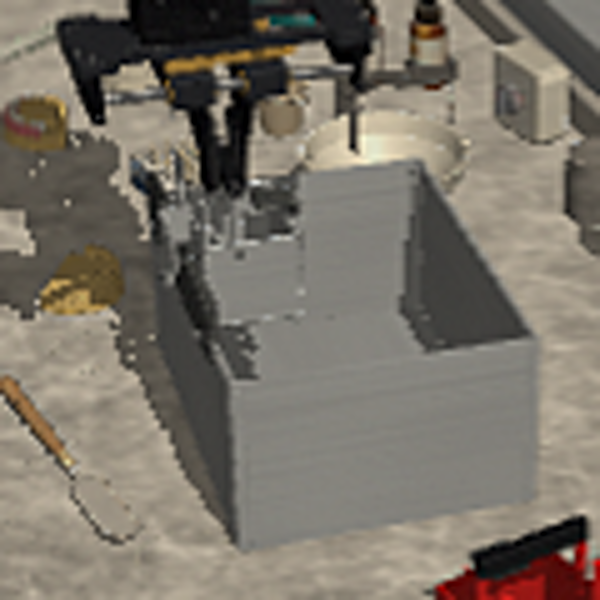

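move_arm:
  deltas:
    - [-1, 0, 0, 0.2, 0]
    - [-1, 0, 0, 0.15, 0]
    - [-1, 0, 0, 0.1, 0]
    - [-1, 0, 0, 0, 0]
    - [-1, 0, 0, 0, 0]

```text
time: 11.77
ee_pos: [0.4691, 0.291, 0.1711]
eef_rot: [0.733, 0.681, -0.0, -0.0]
ft_force: [-0.6, -0.3, -4.3]
width: 0.0099
```

move_arm:
  deltas:
    - [-1, 0, 0, 0.1, 0]
    - [-1, 0, 0, 0.08, 0]
    - [-1, 0, 0, 0.06, 0]
    - [-1, 0, 0, 0, 0]
    - [-1, 0, 0, 0, 0]

```text
time: 12.18
ee_pos: [0.4692, 0.291, 0.1652]
eef_rot: [0.733, 0.681, -0.0, -0.0]
ft_force: [0.3, 0.1, -4.3]
width: 0.0097
```

move_arm:
  deltas:
    - [-1, 0, 0, 0.04, 0]
    - [-1, 0, 0, 0.04, 0]
    - [-1, 0, 0, 0, 0]
    - [-1, 0, 0, 0, 0]

```text
time: 12.52
ee_pos: [0.4695, 0.2912, 0.1638]
eef_rot: [0.733, 0.681, 0.0, -0.0]
ft_force: [-0.4, -0.9, 1.0]
width: 0.0097
```

move_arm:
  deltas:
    - [-0.75, 0, 0, 0, 0]
    - [-0.7, 0, 0, 0, 0]
    - [-0.65, 0, 0, 0, 0]
    - [-0.6, 0, 0, 0, 0]
    - [-0.5, 0, 0, 0, 0]
    - [-0.4, 0, 0, 0, 0]
    - [-0.3, 0, 0, 0, 0]
    - [-0.3, 0, 0, 0, 0]
    - [-0.3, 0, 0, 0, 0]

```text
time: 13.27
ee_pos: [0.4691, 0.2911, 0.1633]
eef_rot: [0.733, 0.681, -0.0, -0.0]
ft_force: [0.5, 0.2, -0.1]
width: 0.0292
```

Run:
```python
from hv import *
S=r.read_state();print(S["time"],S["ee_pos"],S["ft_force"],S["torque"],S["width"])
im=r.camera("wrist");cv2.imwrite("pics/w7.png",im[120:300,180:420,::-1].repeat(3,0).repeat(3,1))
```

```text
13.2667 [0.46908679 0.29110038 0.16329528] [ 0.47082028  0.20545214 -0.12721335] [-0.07195613  0.03285637 -0.03487952] 0.029221794239284383
```

View pics/w7.png

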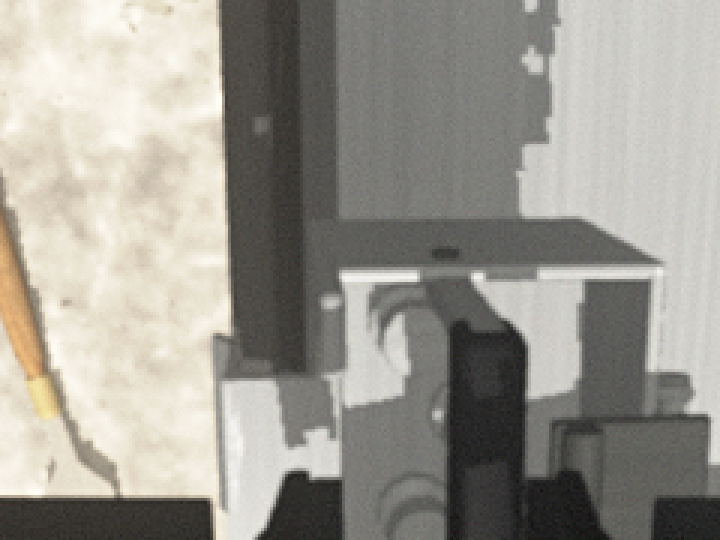

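move_arm:
  deltas:
    - [-0.3, 0, 0, -0.3, 0]
    - [-0.3, 0, 0, -0.7, 0]
    - [-0.3, 0, 0, -1, 0]
    - [-0.3, 0, 0, -1, 0]
    - [-0.6, -1, 0, -1, 0]
    - [-1, -0.6, 0, -0.4, 0]
    - [-1, 0, 0, 0, 0]
    - [-1, 0, 0, 0, 0]

```text
time: 13.98
ee_pos: [0.4666, 0.2509, 0.2744]
eef_rot: [0.733, 0.68, 0.001, -0.0]
ft_force: [0.6, 0.5, 0.2]
width: 0.0119
```

```bash
cat > tv.py <<'E'
from ov import *
def tv(imf,C,Hp,out,crop,sc):
    # Hp 4x4 hopper pose
    t=cv2.imread(imf); x0,y0,x1,y1=crop; t=cv2.resize(t[y0:y1,x0:x1],None,fx=sc,fy=sc,interpolation=cv2.INTER_CUBIC)
    cv2.imwrite(out.replace(".png","_n.png"),t)
    def dl(P,col):
        P=np.array(P)/1000.; n=len(P)
        D=np.concatenate([P[i]+(P[(i+1)%n]-P[i])*np.linspace(0,1,20)[:,None] for i in range(n)])
        p=((proj(C,D@Hp[:3,:3].T+Hp[:3,3])+.5-[x0,y0])*sc-.5).round().astype(int)
        cv2.polylines(t,[p.reshape(-1,1,2)],False,col,1)
    dl([(-32,-40,60),(32,-40,60),(32,40,60),(-32,40,60)],(0,0,255))
    dl([(-13,-38,104),(-3,-38,104),(-3,38,104),(-13,38,104)],(255,0,0))
    dl([(-49,-20,60),(-32,-20,60),(-32,20,60),(-49,20,60)],(0,255,255))
    dl([(11,-12,72),(19,-12,72),(19,12,72),(11,12,72)],(255,0,255))
    for s in(-1,1): dl([(-32,s*42,90),(-28,s*42,90),(-28,s*28,90),(-32,s*28,90)],(255,255,0))
    cv2.imwrite(out,t)
def hung(tank=(.5349,.2647,-.0785),yc=.021,zb=.137,tilt=.13,dx=0):
    Rm=Ro.from_euler('z',tank[2]).as_matrix()@Ro.from_euler('y',tilt).as_matrix()
    hk=place([-.098+dx,yc,zb],[tank[0],tank[1],0],tank[2])[0]
    H=np.eye(4);H[:3,:3]=Rm;H[:3,3]=hk-Rm@np.array([-.0385,0,.056]); return H
E
python3 - <<'E'
from tv import *
S=r.read_state();im=r.camera("wrist");print(S["time"],S["ee_pos"],S["eef_rot"],S["width"],S["ft_force"])
C=cam("wrist",S); pickle.dump(C,open("w8.pkl","wb"))
cv2.imwrite("pics/w8raw.png",im[:,:,::-1])
H=hung(); tv("pics/w8raw.png",C,H,"pics/t8.png",(200,100,440,300),3.0)
print("latch",H@[.015,0,.0725,1])
for l in ["latch_pad","grip_bar","hopper_hook","hopper_ear"]:
    for x in r.tip_of("wrist",l): print(l,x["confidence"],toworld(C,x["position"]).round(4))
E
```

```text
13.9833 [0.46662198 0.25086734 0.2743773 ] [ 7.33119315e-01  6.80099109e-01  1.08730728e-03 -3.00606116e-04] 0.011868658834456121 [0.64182618 0.48433615 0.20737315]
latch [0.49386617 0.28899266 0.14642534 1.        ]
latch_pad 0.92 [0.4937 0.2914 0.1504]
hopper_hook 0.64 [0.4402 0.293  0.1404]
hopper_ear 0.8 [0.452  0.2503 0.1589]
```

View pics/t8.png

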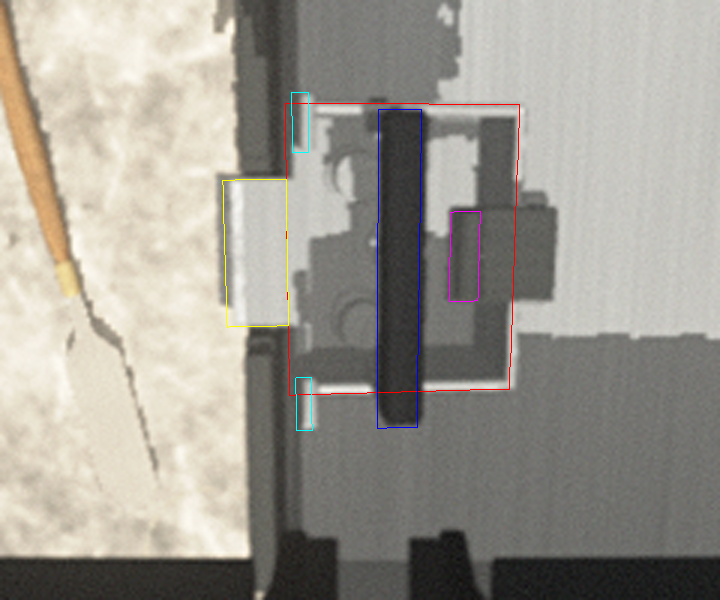

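move_arm:
  deltas:
    - [-1, 0, 0, 0, -0.079]
    - [-1, 0, 0, 0, -0.079]
    - [-1, 0, 0, 0, -0.079]
    - [-1, 0, 0, 0, -0.079]
    - [-1, 0, 0, 0, -0.079]
    - [-1, 0, 0, 0, -0.079]
    - [-1, 0, 0, 0, -0.079]
    - [-1, 0, 0, 0, -0.079]
    - [-1, 0, 0, 0, -0.079]
    - [-1, 0, 0, 0, -0.079]
    - [-1, 0, 0, 0, -0.079]
    - [-1, 0, 0, 0, -0.079]

```text
time: 15.23
ee_pos: [0.466, 0.2516, 0.2726]
eef_rot: [0.074, 0.997, -0.0, -0.0]
ft_force: [0.3, -0.1, -0.7]
width: 0.0002
```

move_arm:
  deltas:
    - [-1, 0, 0, 0, -0.052]
    - [-1, 0, 0, 0, 0]
    - [-1, 0, 0, 0, 0]

```text
time: 15.48
ee_pos: [0.4661, 0.2514, 0.2728]
eef_rot: [0.038, 0.999, -0.0, -0.0]
ft_force: [-0.3, -0.3, -0.9]
width: 0.0004
```

Run:
```python
from tv import *
S=r.read_state();M=Ro.from_quat(S["eef_rot"]).as_matrix();print(S["time"],S["ee_pos"],S["joint_positions"],S["width"]);print(M.round(3))
d=np.array([.4949,.289,.160])-S["ee_pos"]; print("units",(M.T@d/.025).round(3))
im=r.camera("wrist");C=cam("wrist",S);cv2.imwrite("pics/w9raw.png",im[:,:,::-1])
tv("pics/w9raw.png",C,hung(),"pics/t9.png",(160,60,480,320),2.3)
```

```text
15.4833 [0.4660596  0.25141873 0.27277504] [-0.95058477  0.09021627  0.39836774  1.65406714 -0.03530074  1.40533004
  0.94686081] 0.0004254413389708177
[[-0.997  0.076 -0.001]
 [ 0.076  0.997 -0.001]
 [ 0.001 -0.001 -1.   ]]
units [-1.039  1.589  4.509]
```

View pics/t9.png

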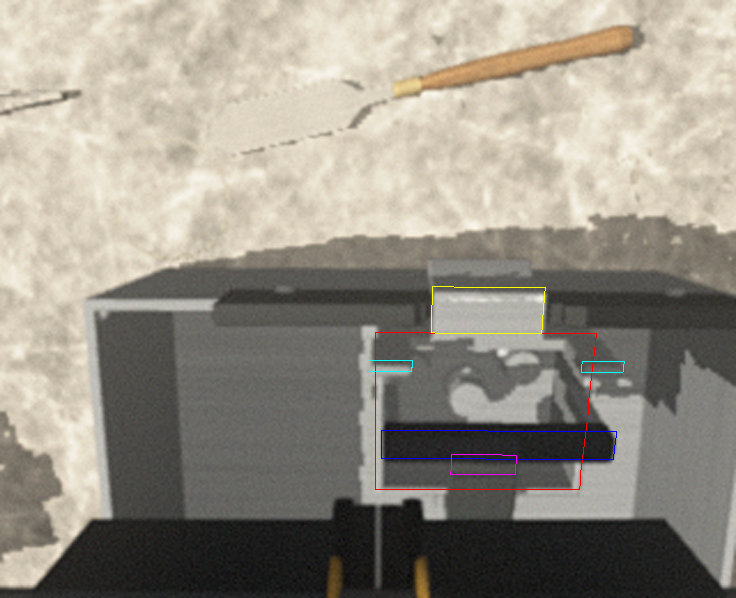

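move_arm:
  deltas:
    - [-1, -0.52, 0.8, 0, 0]
    - [-1, -0.52, 0.79, 0, 0]
    - [-1, 0, 0, 0.6, 0]
    - [-1, 0, 0, 1, 0]
    - [-1, 0, 0, 1, 0]
    - [-1, 0, 0, 0.9, 0]
    - [-1, 0, 0, 0.6, 0]
    - [-1, 0, 0, 0.4, 0]
    - [-1, 0, 0, 0, 0]
    - [-1, 0, 0, 0, 0]

```text
time: 16.37
ee_pos: [0.4952, 0.289, 0.161]
eef_rot: [0.037, 0.999, -0.0, -0.0]
ft_force: [1.0, 0.3, 0.7]
width: 0.0005
```

Run:
```python
from tv import *
S=r.read_state();print(S["time"],S["ee_pos"],S["ft_force"],S["torque"])
im=r.camera("wrist");C=cam("wrist",S);cv2.imwrite("pics/w10raw.png",im[:,:,::-1])
tv("pics/w10raw.png",C,hung(),"pics/t10.png",(200,120,440,320),3)
```

```text
16.3667 [0.49518099 0.28896499 0.16102907] [0.96807707 0.34170731 0.73160803] [-0.00662127 -0.04282273  0.0422105 ]
```

View pics/t10.png

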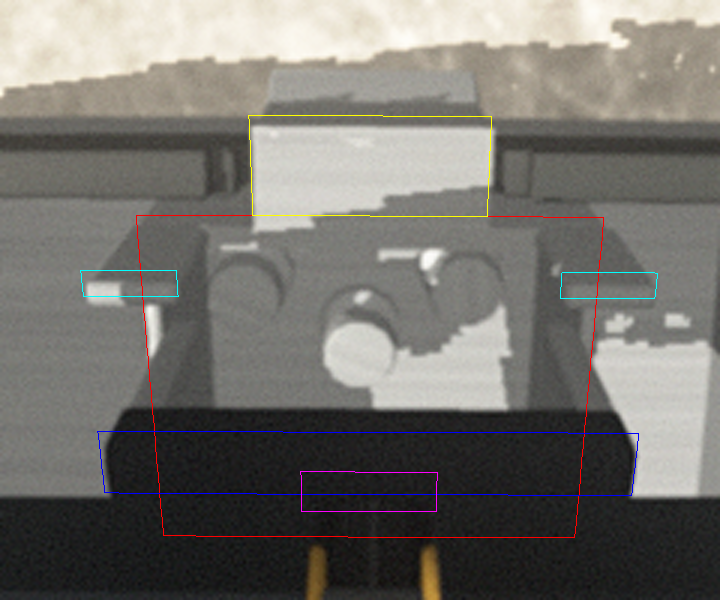

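move_arm:
  deltas:
    - [-1, 0, 0, 0.2, 0]
    - [-1, 0, 0, 0.16, 0]
    - [-1, 0, 0, 0.08, 0]
    - [-1, 0, 0, 0, 0]

```text
time: 16.75
ee_pos: [0.4949, 0.2888, 0.1494]
eef_rot: [0.037, 0.999, -0.0, -0.0]
ft_force: [0.5, -0.2, -0.1]
width: 0.0003
```

move_arm:
  deltas:
    - [-1, 0, 0, 0.06, 0]
    - [-1, 0, 0, 0.06, 0]
    - [-1, 0, 0, 0.04, 0]
    - [-1, 0, 0, 0, 0]

```text
time: 17.08
ee_pos: [0.4951, 0.2891, 0.146]
eef_rot: [0.037, 0.999, 0.0, -0.0]
ft_force: [-2.2, 1.0, 4.5]
width: 0.0005
```

move_arm:
  deltas:
    - [-1, 0, 0, 0.06, 0]
    - [-1, 0, 0, 0.06, 0]
    - [-1, 0, 0, 0, 0]

```text
time: 17.33
ee_pos: [0.495, 0.2893, 0.1432]
eef_rot: [0.037, 0.999, 0.0, 0.0]
ft_force: [-2.6, -0.3, 5.5]
width: 0.0003
```

Run:
```python
from tv import *
S=r.read_state();print(S["time"],S["ee_pos"],S["ft_force"],S["torque"])
im=r.camera("wrist");cv2.imwrite("pics/w11raw.png",cv2.resize(im[120:320,200:440,::-1],None,fx=3,fy=3))
```

```text
17.3333 [0.49503265 0.28928924 0.14315366] [-2.61907222 -0.31294003  5.47808777] [ 0.05160346  0.5135741  -0.00386169]
```

View pics/w11raw.png

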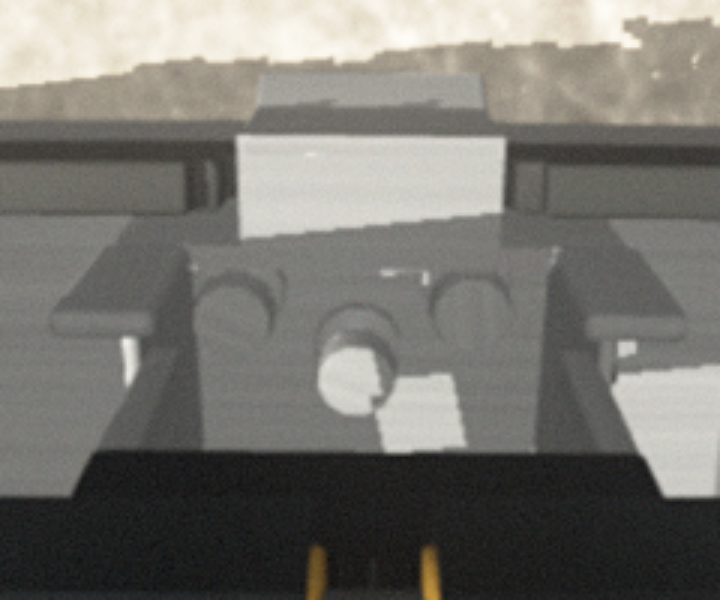

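move_arm:
  deltas:
    - [-1, 0, 0, 0.06, 0]
    - [-1, 0, 0, 0.04, 0]
    - [-1, 0, 0, 0, 0]
    - [-1, 0, 0, 0, 0]

```text
time: 17.72
ee_pos: [0.4952, 0.2894, 0.141]
eef_rot: [0.037, 0.999, 0.001, 0.0]
ft_force: [-3.0, 0.3, 8.0]
width: 0.0006
```

Run:
```python
from tv import *
S=r.read_state();print(S["time"],S["ee_pos"],S["ft_force"],S["torque"])
im=r.camera("wrist");cv2.imwrite("pics/w12raw.png",cv2.resize(im[120:320,200:440,::-1],None,fx=3,fy=3))
```

```text
17.7167 [0.49515897 0.28940178 0.14097203] [-2.95138196  0.27169948  7.97240625] [-0.02395162  0.66459116  0.01740759]
```

View pics/w12raw.png

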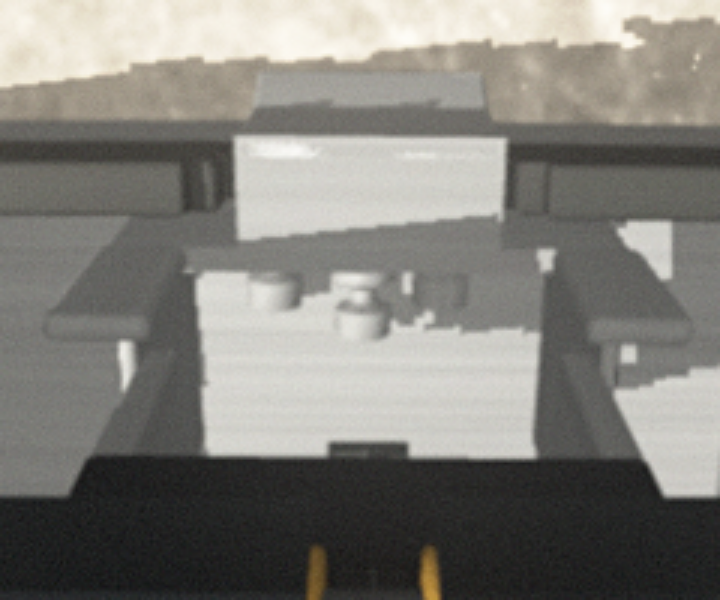

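move_arm:
  deltas:
    - [-1, 0, 0, -0.1, 0]
    - [-1, 0, 0, -0.2, 0]
    - [-1, 0, 0, -0.4, 0]
    - [-1, 0, 0, -0.8, 0]
    - [-1, 0, 0, -1, 0]
    - [-1, 0, 0, -1, 0]
    - [-1, -0.3, -0.8, -1, 0]
    - [-1, -0.3, -1, -0.4, 0]
    - [-1, 0, -0.6, 0, 0]
    - [-1, 0, 0, 0, 0]
    - [-1, 0, 0, 0, 0]

```text
time: 18.68
ee_pos: [0.5052, 0.2273, 0.2622]
eef_rot: [0.038, 0.999, 0.0, -0.001]
ft_force: [0.6, 0.9, 1.3]
width: 0.0007
```

Run:
```python
from tv import *
S=r.read_state();print(S["time"],S["ee_pos"],S["ft_force"])
im=r.camera("wrist");C=cam("wrist",S);cv2.imwrite("pics/w13raw.png",im[:,:,::-1])
tv("pics/w13raw.png",C,hung(),"pics/t13.png",(200,20,540,300),2)
im=r.camera("side");cv2.imwrite("pics/s13.png",im[:,:,::-1]);cv2.imwrite("pics/s13z.png",cv2.resize(im[150:270,220:340,::-1],(600,600),interpolation=cv2.INTER_CUBIC))
im=r.camera("top");cv2.imwrite("pics/top13.png",im[:,:,::-1])
```

```text
18.6833 [0.50515993 0.22727876 0.26223939] [0.62487676 0.86085757 1.28468549]
```

View pics/t13.png

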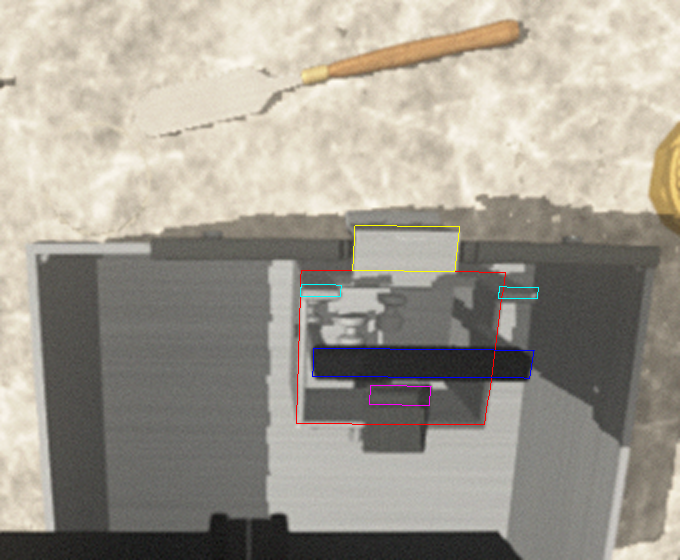

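View pics/s13z.png

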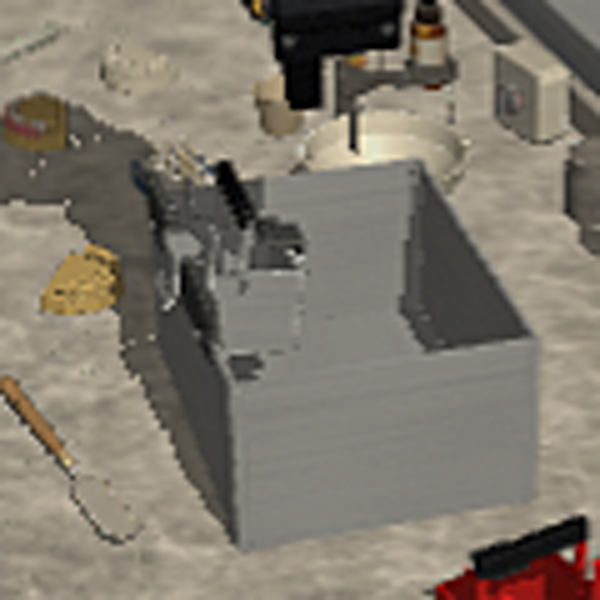

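View pics/top13.png

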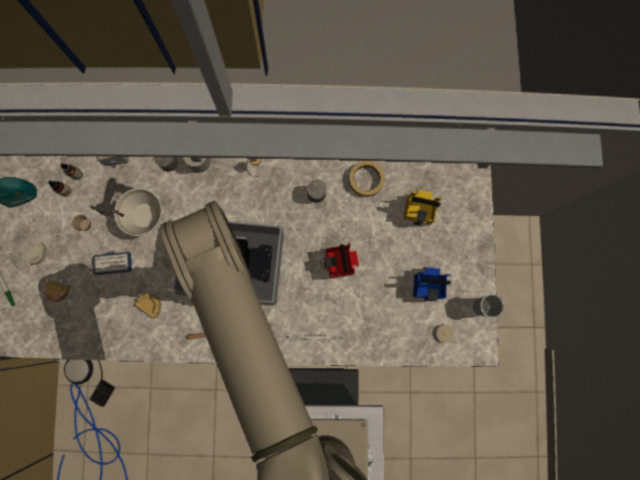

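move_arm:
  deltas:
    - [-1, -1, 0.3, -0.2, 0]
    - [-1, -1, 0.5, -0.2, 0]
    - [-1, -0.6, 0.8, -0.2, 0]
    - [-1, 0, 0.8, 0, 0]
    - [-1, 0, 0, 0, 0]
    - [-1, 0, 0, 0, 0]

```text
time: 19.33
ee_pos: [0.5741, 0.285, 0.2762]
eef_rot: [0.035, 0.999, -0.001, -0.001]
ft_force: [-0.0, 0.1, 0.1]
width: 0.0006
```

Run:
```python
from tv import *
S=r.read_state();print(S["time"],S["ee_pos"],S["ft_force"])
im=r.camera("wrist");C=cam("wrist",S);cv2.imwrite("pics/w14raw.png",im[:,:,::-1])
for l in ["casting0","hopper_hook","latch_pad"]:
    for x in r.tip_of("wrist",l): print(l,x["confidence"],toworld(C,x["position"]).round(3),proj(C,toworld(C,x["position"])).round(0))
tv("pics/w14raw.png",C,hung(),"pics/t14.png",(220,0,460,200),3)
```

```text
19.3333 [0.57405765 0.28498397 0.27617167] [-0.0334696   0.11333868  0.10569747]
casting0 0.61 [0.466 0.312 0.015] [[341. 109.]]
casting0 0.51 [0.464 0.267 0.017] [[301. 110.]]
casting0 0.5 [0.477 0.291 0.012] [[323. 121.]]
hopper_hook 0.66 [ 0.551 -0.069  0.056] [[ 17. 215.]]
hopper_hook 0.64 [0.441 0.294 0.141] [[323.  63.]]
latch_pad 0.77 [0.495 0.292 0.147] [[325. 135.]]
latch_pad 0.63 [ 0.54  -0.018  0.074] [[ 42. 205.]]
```

View pics/w14raw.png

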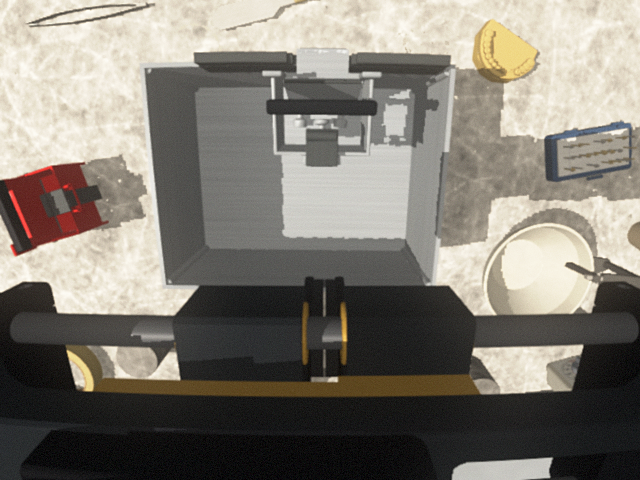

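View pics/t14.png

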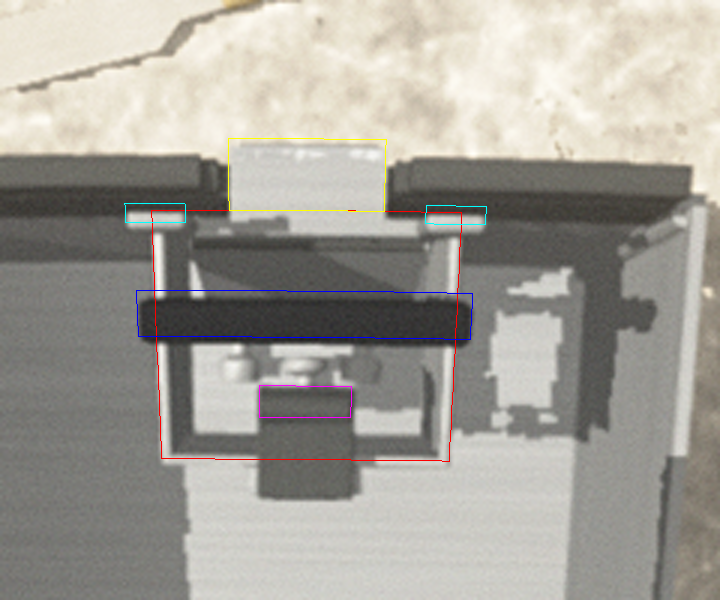

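Run:
```python
from bench import r
print(r.close_job(), r.read_state()["time"])
```

```text
the job is handed in; nothing more can be done
the job is handed in; nothing more can be done
```

The grey hopper is hanging in the rail's notch with its floor open and the three castings are in the tank. I handed the job in a little after 19.3 s of the 58 s; the bench reports no verdict.

**What I did**
- I gripped the grey hopper by its bar and carried it to the tank.
- I measured the notch centre at about +21 mm along the tank's y from the middle of the near rim.
- I lowered the hook onto the rail and let go with the floor still shut. Contact came at a hook height of about 137 mm, which is the notch bottom; the rail's upper edge is at 149 mm.
- I pressed the latch pad with the closed fingers to about 8 N. The floor swung open and the castings dropped.

**Last checks**
- In the wrist picture the hopper lies within a few millimetres of where a model hung in the notch should be. The hook is between the notch sides.
- The detector found all three castings at about 12–17 mm above the worktop, inside the tank.
- The wrist force was near zero and the gripper was well clear of everything.
- In the overview pictures the bystanders looked to be where they started. I did not measure their positions again.

**What disagreed**
- The top camera placed the tank about 4 mm off from where the wrist camera did. I used the wrist camera's value, and the contact height agreed with it.
- While I was pressing, there was a sideways force of about 3 N. It was gone once the fingers withdrew.

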